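# Free the boiling ring for the kettle

## Task

The pot has come to the boil: slide it along the hotplate, without lifting or tipping it, from the boiling ring (the double circle) to the empty simmering ring beside it (single circle). Then slide the kettle out from under the rack, again without lifting or tipping it, onto the boiling ring. Leave each standing with its base wholly inside its circle (for the kettle the inner one), and do not disturb the other pots and things.

Things in the scene. Friction and masses are not known exactly. Their poses are not given: they have to be found in the camera images.
- hob: Drop-in solid-top range, fixed: one smooth polished dark steel plate (slippery, friction about 0.12) 450 mm deep (x) by 600 wide (y), top at z = 12 mm, in a steel surround. Origin: under the plate's centre, at the work surface; x points away from the robot, y left. Four dials, 32 mm across and up to z = 32 mm, stand in a row along its near edge at x = -257 mm.
- rack_front (a point): Middle of the front bar of the wire rack that is fixed over the range's rear half (axes as the hob's; at x = 40, z = 340 mm in the hob's frame). The rack's underside is 6 mm below this point; it reaches 205 mm further back and 310 mm to each side, and stands on two posts at its rear corners, each with a short brace; it is open below in front and at the sides. Bowls lie on it.
- ring_boil: The boiling ring: two concentric thin circles engraved in the plate, 200 and 180 mm across, the only double mark; in the front row, left or right (the row's two rings are 320 mm apart). Origin at its centre, on the plate. At the start the pot stands on it.
- ring_simmer: The simmering ring: a single thin circle, 172 mm across, engraved in the plate, the other one of the front row, empty at the start. Origin at its centre, on the plate.
- pot: Open round aluminium pot, 140 mm across (144 at the lip), 90 high, 0.4 to 0.8 kg. Origin: centre of its underside. Two level steel loop ears at 75 mm height on its +y and -y sides (roughly left and right), each 80 mm wide: the straight outer bar, 10 mm thick and 56 long, runs parallel to the pot's x axis, centred 113 mm from the pot's axis, with 38 mm free between bar and wall.
- pot_ear_a (a point): Middle of the outer bar of the pot's +y ear, 75 mm above the pot's underside.
- pot_ear_b (a point): Middle of the outer bar of the pot's -y ear, 75 mm above the pot's underside.
- kettle: Round steel kettle on a rear ring under the rack, 144 mm across, body 96 high, lid knob up to 114 mm, 0.5 to 1 kg. Origin: centre of its underside. The 22 mm thick spout points along its +x (at the start away from the robot), tip 112 mm from the axis. A fixed hoop stands in its x-z plane: level round black grip along x, 18 mm thick, 84 long, axis at 160 mm height, on thin legs.
- kettle_grip (a point): Middle of the kettle's grip, 160 mm above its underside.
- bain_marie: Heavy lidded round steel pot on the other rear ring, 140 mm across, 149 high with its knob, no handles. Origin: centre of its underside. To be left alone.
- butter_pot: Small open copper pot, 66 mm across, 55 high, at the front edge of the plate between the two front rings. Origin: centre of its underside. To be left alone.
- oil_bottle: Amber bottle, 68 mm across, 210 high, on the worktop right of the range. Origin: centre of its underside. To be left alone.
- measuring_jug: Clear plastic jug, 86 mm across, 100 high, its handle reaching 77 mm out at +y, on the worktop left of the range. Origin: centre of its underside. To be left alone.
Mind the look-alikes: they are no part of the job. Leave any red look-alike of the kettle alone.

How it is judged:
By the outcome, as a careful person would: the job done as asked, in the order asked, and still so for the second after the job is handed in, with the robot touching nothing.
It also fails if it takes over 69 s, if anything falls off the work surface, if the arm or the gripper's body presses on something with over 40 N, if the wrist force passes 120 N, or if a joint passes its speed limit or range.

## Robot

A 7-joint arm with a two-finger parallel gripper is mounted at the origin on the work surface. World frame = base frame: x ahead of the robot, y to its left, z up, the work surface at z = 0. Lengths are in m, angles in degrees, forces in N, time in s.
With the tool pointing down it reaches from about 0.4 to 0.875 m from the base axis. Payload 6.5 kg.
Tool frame: the origin (TCP) lies on the centre line of the jaws, within the pads' length; the fingertips stand manip.nose_length ahead of it and the grasp point (between the pads) lies 8 mm behind it (manip.nose_length is the distance from the TCP to the fingertips, in m); z points along the fingers, y is the line along which they close (so a half turn about z gives the same grasp; the last joint's range is limited). The gripper opens to 88 mm and grips with 3 to 60 N. Pads are 18 mm wide; open, the fingers measure 123 mm over their backs; the gripper's body (75 mm by 187 mm) begins 45 mm behind the grasp point.
Start: joints at [59.805, 30.733, -0.252, 88.115, 0.149, 61.152, -4.079], TCP at [0.289, -0.582, 0.25] pointing down, gripper open.
Joint ranges: [-154.64, 154.64], [-21.42, 123.67], [-72.66, 72.17], [13.99, 137.28], [-74.86, 254.86], [10.95, 109.41], [-158.01, 158.01]. Speed limits (degrees/s): [136.94, 136.94, 180, 180, 180, 180, 180].

## Interface

Orientations are given as a 3x3 rotation matrix whose columns are the frame's x, y, z axes.
In Python, from workcell import manip gives the robot as it stands.
- The arm moves only by the tool move_arm, never from a script. Its arguments are lists of equal length, an entry for each row: "dp": the shift along the tool's x, y, z in m, a list of three; "turn": the turn, a rotation vector about the tool's x, y, z in rad, a list of three; "gripper": the opening, from 0 (shut) to 1 (fully open). In form: {"dp": [[dx, dy, dz], ...], "turn": [[rx, ry, rz], ...], "gripper": [gripper, ...]}. A call has 1 to 8 rows; each row shifts and turns the commanded pose from where the row before left it, along the tool's axes as they then stand; what a row does not reach is not made up. A row lasts 1/10 s, in which the tool goes at most 50 mm and 8.59 degrees, less where a joint would pass 70% of its speed; a pose out of reach is approached as far as the arm can. A call is refused whole if a number of a shift passes 0.05 or a number of a turn 0.15, either way. A call with a gripper value outside its range is refused whole. The fingers move at their own pace and stop on an object; "squeeze" is the grip in N (left out, the last holds). Time passes only in rows, so rows that do not move let the fingers close. It gives the time, the measured TCP pose, the force, the opening and the grip force at its end, in the units of the state.
- manip.observe(): the state, without advancing time (a new reading comes with each control period).
- manip.camera(name): name is "scene" or "top" or "wrist"; returns the picture (400x640x3 uint8, red, green, blue); there is no depth.
- manip.camera_params(name): a dict with "K" (3x3 intrinsics, pixels), "xyz" and "rotation" of the camera in the world. Camera axes: x right, y up, looking along -z (the intrinsics and any distortion apply to the point x, -y, -z); pixel columns grow to the right and rows downward; lengths in m; the calibration is good to about 2 mm. A picture is of the moment at which its call begins: read the wrist's pose just before it. camera_params takes no time and is no camera call; for the wrist camera it gives the pose at the moment of the call.
- manip.job_done(): hands the job in; it is judged then, once.
Trained networks look in the newest picture that a camera, given by its name, has taken for a name from the list of things; names that differ only in an ending like _2 or _b are one class to them, and where a whole thing is asked for, a point or a joint stands for the part that bears it (a point fixed in the world has none). Each returns a list of dicts, best first, with "score" (0 to 1); they miss things now and then, are a little off and sometimes report something else, mostly with a low value. They report only what shows in the picture. A call takes as long as a camera call. They do not tell look-alikes from the thing itself.
- manip.find_in(label, camera): "extent" ([left, top, right, bottom] in pixels, round what is visible of it).
The state is a dict: "time": time; "joint_pos": joint angles; "qd": joint speeds; "joint_torque": joint torques, N m; "ee_pos": TCP position; "eef_rot": TCP orientation; "wrist_force": force on the tool from outside, world axes, zero at the start; "ft_torque": the same for the moment, N m; "grip_width": finger opening in m; "grip_force": force on a finger pad.
Only numpy, scipy, OpenCV 4.12 (cv2) and the standard library are available. Lean on these libraries where they do the work, as an engineer would, in place of code of your own. Each camera call takes 0.05 s, during which the arm holds its last target. There are 200 camera calls.

## Working session

There is one attempt and no reset: what is moved stays moved. The work goes in short steps, Python scripts to look and compute and a tool call to move; the robot and the scene stay as the last step left them, time stands still between calls to the robot, and variables do not carry over. Pictures are saved under pics/ and viewed, at most 10 in all, crops included, and the job is handed in when it is done.

Besides the shell and the picture viewer there is one more tool, called after "Emit:" as name(argument=value, ...), one argument or row to a line, values as JSON. move_arm: Moves the arm, as the interface text tells. Its arguments: {"type":"object","properties":{"dp":{"type":"array"},"turn":{"type":"array"},"gripper":{"type":"array"},"squeeze":{"type":"number"}},"required":["dp","turn","gripper"]}

```bash
ls; mkdir -p pics
python3 - <<'E'
from workcell import manip
import cv2,numpy as np
np.set_printoptions(precision=4,suppress=True)
print(manip.nose_length, manip.observe())
for c in ["scene","top"]:
    im=manip.camera(c); cv2.imwrite(f"pics/{c}0.png",im[:,:,::-1])
    p=manip.camera_params(c); print(c,p)
    for l in ["ring_boil","ring_simmer","pot","pot_ear_a","kettle","kettle_grip","bain_marie","butter_pot","oil_bottle","measuring_jug","hob"]:
        print(l,[(np.round(d["extent"]).tolist(),round(d["score"],2)) for d in manip.find_in(l,c)[:3]])
E
```

```text
pics
0.011 {'time': 0.0, 'joint_pos': array([59.8044, 30.776 , -0.2554, 88.1679,  0.1513, 61.1536, -4.0802]), 'qd': array([-0.0931, -0.1254,  0.0782,  0.0595, -0.0471,  0.0318, -0.0816]), 'joint_torque': array([ -0.0006, -57.0981,   0.9904, -25.161 ,  -0.0563,   0.018 ,
         0.0002]), 'ee_pos': array([ 0.2888, -0.5817,  0.2489]), 'eef_rot': array([[ 0.8956,  0.4448, -0.0009],
       [ 0.4448, -0.8956,  0.0014],
       [-0.0002, -0.0017, -1.    ]]), 'wrist_force': array([-0.2016,  0.0701, -0.1664]), 'ft_torque': array([0.0174, 0.025 , 0.0006]), 'grip_force': 0.0, 'grip_width': 0.08807226809205904}
scene {'K': array([[458.7924,   0.    , 313.9618],
       [  0.    , 458.7924, 190.788 ],
       [  0.    ,   0.    ,   1.    ]]), 'xyz': array([1.0537, 0.5716, 1.5715]), 'rotation': array([[-0.7255, -0.6035,  0.3309],
       [ 0.6883, -0.6346,  0.3516],
       [-0.0022,  0.4828,  0.8757]])}
ring_boil [([273.0, 164.0, 323.0, 199.0], 0.88)]
ring_simmer [([177.0, 123.0, 425.0, 342.0], 0.72), ([414.0, 283.0, 441.0, 320.0], 0.63), ([330.0, 214.0, 376.0, 259.0], 0.61)]
pot [([283.0, 150.0, 32
[... 876 characters left out ...]
91,  0.994 ]])}
ring_boil [([332.0, 202.0, 388.0, 262.0], 0.91), ([324.0, 213.0, 398.0, 254.0], 0.52)]
ring_simmer [([244.0, 202.0, 294.0, 254.0], 0.94)]
pot []
pot_ear_a [([329.0, 211.0, 397.0, 259.0], 0.65)]
kettle [([257.0, 135.0, 302.0, 189.0], 0.65), ([453.0, 236.0, 491.0, 255.0], 0.15)]
kettle_grip [([154.0, 144.0, 213.0, 188.0], 0.92), ([262.0, 134.0, 300.0, 194.0], 0.64)]
bain_marie [([338.0, 149.0, 379.0, 194.0], 0.57)]
butter_pot [([308.0, 244.0, 327.0, 264.0], 0.52), ([206.0, 87.0, 437.0, 290.0], 0.3)]
oil_bottle [([455.0, 233.0, 494.0, 253.0], 0.61)]
measuring_jug [([147.0, 212.0, 185.0, 237.0], 0.94)]
hob [([204.0, 87.0, 435.0, 290.0], 0.9), ([243.0, 202.0, 294.0, 253.0], 0.67)]
```

Run:
```python
import cv2
a=cv2.imread("pics/top0.png")[80:300,140:500]; cv2.imwrite("pics/top0c.png",cv2.resize(a,None,fx=2.2,fy=2.2,interpolation=cv2.INTER_CUBIC))
a=cv2.imread("pics/scene0.png")[60:370,160:460]; cv2.imwrite("pics/scene0c.png",cv2.resize(a,None,fx=1.9,fy=1.9,interpolation=cv2.INTER_CUBIC))
```

```text
(no output)
```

View pics/top0c.png

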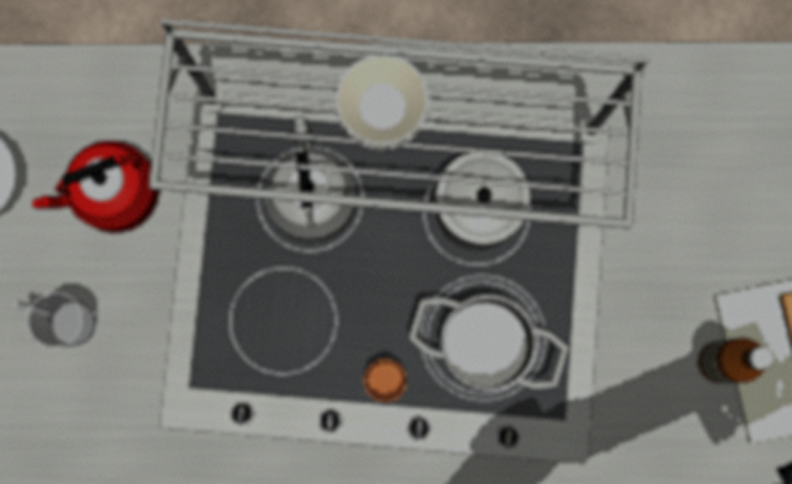

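View pics/scene0c.png

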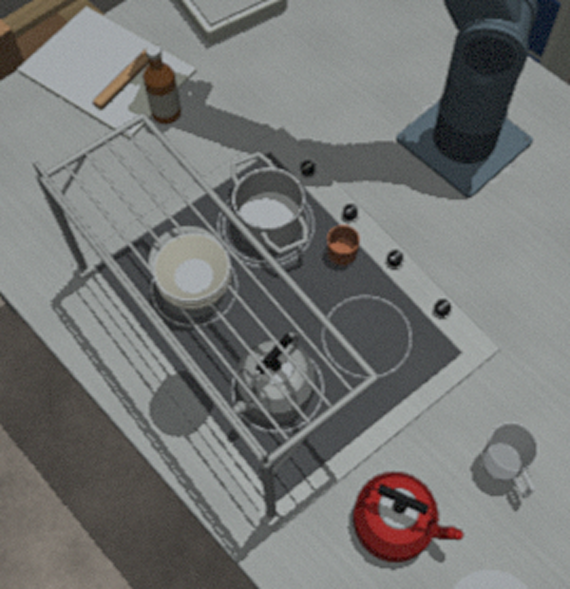

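```bash
cat > h.py <<'E'
import numpy as np, cv2
from workcell import manip
np.set_printoptions(precision=4,suppress=True)
def ray(c,uv,p=None):
    p=p or manip.camera_params(c); K=p["K"]
    d=np.linalg.inv(K)@[uv[0],uv[1],1.]; d=p["rotation"]@(d*[1,-1,-1])
    return p["xyz"],d
def onz(c,uv,z,p=None):
    o,d=ray(c,uv,p); return o+d*(z-o[2])/d[2]
def tri(rs):
    A=0;b=0
    for o,d in rs:
        d=d/np.linalg.norm(d);P=np.eye(3)-np.outer(d,d);A=A+P;b=b+P@o
    return np.linalg.solve(A,b)
def pix(c,X,p=None):
    p=p or manip.camera_params(c); q=(p["rotation"].T@(np.array(X)-p["xyz"]))*[1,-1,-1]; q=p["K"]@q; return q[:2]/q[2]
def mid(e): return ((e[0]+e[2])/2,(e[1]+e[3])/2)
def see(c,name=None):
    p=manip.camera_params(c); im=manip.camera(c)
    if name: cv2.imwrite(f"pics/{name}.png",im[:,:,::-1])
    return p,im
E
python3 - <<'E'
from h import *
T=lambda u,v:(140+u/2.2,80+v/2.2); S=lambda u,v:(160+u/1.9,60+v/1.9)
sim=onz("top",T(284,320),.012); bo=onz("top",T(485,338),.012)
print("simmer",sim,onz("scene",S(366,336),.012),"boil",bo,onz("scene",S(265,222),.012),np.linalg.norm(sim-bo))
y=(sim-bo)/np.linalg.norm(sim-bo); x=np.array([y[1],-y[0],0])
print("yaw",np.degrees(np.arctan2(-y[0],y[1])))
m=(sim+bo)/2
for n,t,s in [("grip mid",T(305,175),S(275,355)),("ear a",T(423,325),S(283,254)),("ear b",T(551,362),S(243,162)),("rackL front",T(156,186),S(375,378)),("rackR front",T(631,224),S(145,120)),("knob bain",T(484,195),(0,0)),("potlip",T(484,338),S(268,197)),("butter",T(385,378),S(343,240)),("grip near",T(309,190),S(291,340)),("grip far",T(302,155),S(262,368))]:
    X=tri([ray("top",t),ray("scene",s)]); print(n,X,"hob rel to front row",(X-m)@x,(X-m)@y)
for n,t in [("plate NL",(190,388)),("plate NR",(565,420)),("plate FL",(217,110)),("rearL ring",(310,198)),("rearR ring",(478,212))]:
    X=onz("top",T(*t),.012); print(n,X,(X-m)@x,(X-m)@y)
E
```

```text
simmer [0.4923 0.177  0.012 ] [0.4945 0.1839 0.012 ] boil [ 0.463  -0.1433  0.012 ] [ 0.4626 -0.1395  0.012 ] 0.32164469532450174
yaw -5.220246121702526
grip mid [0.6926 0.1359 0.1688] hob rel to front row 0.2032224108855042 0.13809972289852313
ear a [ 0.4874 -0.0491  0.0234] hob rel to front row 0.015685302277912982 -0.064782517905893
ear b [ 0.4252 -0.2387  0.0881] hob rel to front row -0.029038196109328767 -0.2592801860340793
rackL front [0.6482 0.3177 0.3273] hob rel to front row 0.14249058165533754 0.3151175774970153
rackR front [ 0.5947 -0.3061  0.3214] hob rel to front row 0.14595264038559203 -0.31087954672073115
knob bain [ 0.7532 -0.1043  1.0734] hob rel to front row 0.28538316505316114 -0.09552896738039612
potlip [ 0.4579 -0.1325  0.1123] hob rel to front row -0.006110328990138969 -0.15047703644507196
butter [0.3978 0.0177 0.0591] hob rel to front row -0.07963602265924866 -0.0064055651702541825
grip near [0.6626 0.1341 0.1855] hob rel to front row 0.17349363138393337 0.13359516044144806
grip far [0.7238 0.1392 0.1684] hob rel to front row 0.2339317391250135 0.14425720930407737
plate NL [0.3846 0.3252 0.012 ] -0.1207097632869741 0.29862272955134606
plate NR [ 0.3336 -0.268   0.012 ] -0.11758508359518663 -0.2967094685115521
plate FL [0.8355 0.2894 0.012 ] 0.3315426318873678 0.30399407809124374
rearL ring [0.6896 0.1367 0.012 ] 0.20011497310574589 0.1386370715176993
rearR ring [ 0.666  -0.1344  0.012 ] 0.20131465313729593 -0.1334841324571627
```

```bash
cat >> h.py <<'E'
def cmd(p_target,R_target=None):
    s=manip.observe(); R=s["eef_rot"]
    from scipy.spatial.transform import Rotation as Ro
    d=R.T@(np.array(p_target)-s["ee_pos"])
    w=Ro.from_matrix(R.T@R_target).as_rotvec() if R_target is not None else np.zeros(3)
    return d,w
def down(yaw):  # tool z down, tool x at yaw
    c,s_=np.cos(yaw),np.sin(yaw); return np.array([[c,s_,0],[s_,-c,0],[0,0,-1]])
E
python3 - <<'E'
from h import *
T=lambda u,v:(140+u/2.2,80+v/2.2)
a=onz("top",T(422,320),.087); b=onz("top",T(558,369),.087); print(a,b,np.linalg.norm(a-b),(a+b)/2)
y=(a-b)/np.linalg.norm(a-b); yaw=np.arctan2(-y[0],y[1]); print(np.degrees(yaw))
p=manip.camera_params("wrist"); s=manip.observe(); R=s["eef_rot"]
print(p["K"],R.T@(p["xyz"]-s["ee_pos"]),R.T@p["rotation"])
print("bottle",onz("top",T(725,362),.0)); print("red",onz("top",T(100,185),.1),"jug",onz("top",T(65,318),.1),onz("top",T(20,300),.1))
print(cmd([.46,-.09,.30],down(yaw)))
E
```

```text
[ 0.4872 -0.0411  0.087 ] [ 0.4124 -0.2468  0.087 ] 0.21889537598211825 [ 0.4498 -0.144   0.087 ]
-19.96298990161269
[[325.9355   0.     316.8276]
 [  0.     325.9355 199.4521]
 [  0.       0.       1.    ]] [ 0.0827  0.0001 -0.1344] [[-0.0014  0.9482  0.3177]
 [ 1.      0.001   0.0014]
 [ 0.001   0.3177 -0.9482]]
bottle [ 0.4247 -0.5269  0.    ]
red [0.6949 0.4528 0.1   ] jug [0.4904 0.5003 0.1   ] [0.5179 0.5697 0.1   ]
(array([ 0.372 , -0.3648, -0.0503]), array([0.    , 0.    , 0.8093]))
```

```bash
cat >> h.py <<'E'
import sys
from scipy.spatial.transform import Rotation as Ro
def plan(p1,R1,n,p0=None,R0=None,dec=3):
    """rows of dp/turn for straight interpolation from the current (or given) pose"""
    s=manip.observe(); p0=s["ee_pos"] if p0 is None else np.array(p0); R0=s["eef_rot"] if R0 is None else R0
    w=Ro.from_matrix(R0.T@R1).as_rotvec()/n; D=(np.array(p1)-p0)/n; dps=[]
    for i in range(n):
        R=R0@Ro.from_rotvec(w*i).as_matrix(); dps.append(np.round(R.T@D,dec).tolist())
    print("turn each",np.round(w,3).tolist(),"n",n); print(dps)
E
python3 - <<'E'
from h import *
plan([.47,-.06,.30],down(np.radians(160)),16)
E
```

```text
turn each [-0.0, 0.0, -0.146] n 16
[[0.025, -0.024, -0.003], [0.028, -0.02, -0.003], [0.031, -0.016, -0.003], [0.033, -0.011, -0.003], [0.034, -0.007, -0.003], [0.035, -0.002, -0.003], [0.034, 0.003, -0.003], [0.034, 0.008, -0.003], [0.032, 0.013, -0.003], [0.03, 0.018, -0.003], [0.027, 0.022, -0.003], [0.023, 0.025, -0.003], [0.019, 0.029, -0.003], [0.015, 0.031, -0.003], [0.01, 0.033, -0.003], [0.006, 0.034, -0.003]]
```

Emit:
move_arm(
  dp=[
    [0.025,-0.024,-0.003],
    [0.028,-0.02,-0.003],
    [0.031,-0.016,-0.003],
    [0.033,-0.011,-0.003],
    [0.034,-0.007,-0.003],
    [0.035,-0.002,-0.003],
    [0.034,0.003,-0.003],
    [0.034,0.008,-0.003],
  ],
  turn=[
    [0,0,-0.146],
    [0,0,-0.146],
    [0,0,-0.146],
    [0,0,-0.146],
    [0,0,-0.146],
    [0,0,-0.146],
    [0,0,-0.146],
    [0,0,-0.146],
  ],
  gripper=[1,1,1,1,1,0.6,0.45,0.4],
)

```text
time: 2.0
ee_pos: [0.3801, -0.3187, 0.274]
eef_rot: [[-0.064, 0.998, 0.0], [0.998, 0.064, -0.001], [-0.001, 0.0, -1.0]]
wrist_force: [0.3, -0.1, -0.5]
grip_width: 0.0658
grip_force: 0.0
```

Emit:
move_arm(
  dp=[
    [0.032,0.013,-0.003],
    [0.03,0.018,-0.003],
    [0.027,0.022,-0.003],
    [0.023,0.025,-0.003],
    [0.019,0.029,-0.003],
    [0.015,0.031,-0.003],
    [0.01,0.033,-0.003],
    [0.006,0.034,-0.003],
  ],
  turn=[
    [0,0,-0.146],
    [0,0,-0.146],
    [0,0,-0.146],
    [0,0,-0.146],
    [0,0,-0.146],
    [0,0,-0.146],
    [0,0,-0.146],
    [0,0,-0.146],
  ],
  gripper=[0.4,0.4,0.4,0.4,0.4,0.4,0.4,0.4],
)

```text
time: 2.8
ee_pos: [0.4708, -0.0576, 0.2981]
eef_rot: [[-0.943, 0.333, 0.001], [0.333, 0.943, -0.0], [-0.001, -0.0, -1.0]]
wrist_force: [0.4, -0.6, -0.5]
grip_width: 0.035
grip_force: 0.0
```

Run:
```python
from h import *
import pickle
s=manip.observe(); print(s["time"],s["ee_pos"],s["eef_rot"],s["joint_pos"],s["grip_width"])
p,im=see("wrist","w1"); pickle.dump(p,open("w1.pkl","wb"))
for l in ["pot_ear_a","pot","ring_boil","kettle_grip"]: print(l,[(np.round(d["extent"]).tolist(),round(d["score"],2)) for d in manip.find_in(l,"wrist")[:3]])
```

```text
2.8 [ 0.4708 -0.0576  0.2981] [[-0.943   0.3327  0.0006]
 [ 0.3327  0.943  -0.0004]
 [-0.0007 -0.0002 -1.    ]] [ 36.1918  14.1262 -40.0763 108.9547  10.43    60.5207  62.3772] 0.03503355907330533
pot_ear_a [([129.0, 113.0, 354.0, 245.0], 0.66)]
pot [([130.0, 114.0, 350.0, 246.0], 0.88)]
ring_boil [([198.0, 98.0, 331.0, 242.0], 0.85)]
kettle_grip [([445.0, 211.0, 579.0, 365.0], 0.57)]
```

View pics/w1.png

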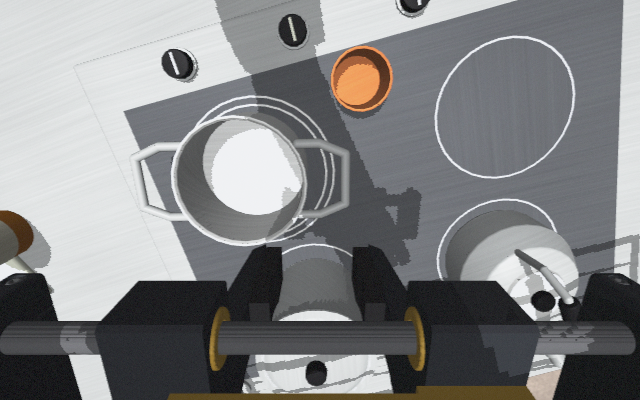

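Run:
```python
from h import *
import pickle
p=pickle.load(open("w1.pkl","rb"))
im=cv2.imread("pics/w1.png")
cv2.imwrite("pics/w1c.png",cv2.resize(im[90:260,110:380],None,fx=2.9,fy=2.9,interpolation=cv2.INTER_CUBIC))
for n,u,z in [("a",(345,177),.087),("b",(138,182),.087),("lip",(240,180),.102),("sim",(505,107),.012),("butter",(361,76),.067)]: print(n,onz("w",u,z,p))
T=lambda u,v:(140+u/2.2,80+v/2.2)
print("tri a",tri([ray("w",(345,177),p),ray("top",T(422,320))]))
```

```text
a [ 0.4874 -0.0309  0.087 ]
b [ 0.4169 -0.2469  0.087 ]
lip [ 0.4496 -0.1356  0.102 ]
sim [0.489  0.1838 0.012 ]
butter [0.3945 0.0185 0.067 ]
tri a [ 0.4861 -0.0359  0.0945]
```

View pics/w1c.png

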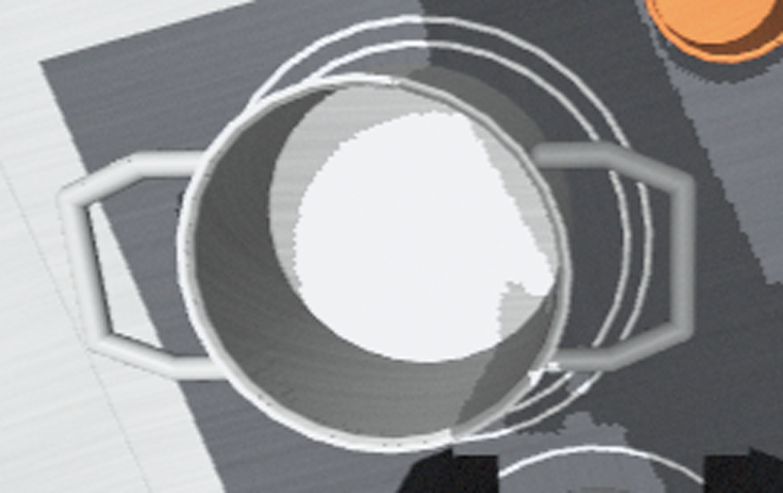

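Run:
```python
from h import *
plan([.4865,-.031,.079],down(np.radians(162)),8,dec=4)
```

```text
turn each [-0.0, -0.0, -0.004] n 8
[[-0.0007, 0.0041, 0.0273], [-0.0007, 0.0041, 0.0273], [-0.0008, 0.0041, 0.0273], [-0.0008, 0.004, 0.0273], [-0.0008, 0.004, 0.0273], [-0.0008, 0.004, 0.0273], [-0.0008, 0.004, 0.0273], [-0.0008, 0.004, 0.0273]]
```

Emit:
move_arm(
  dp=[
    [-0.003,0.016,0.035],
    [-0.003,0.016,0.035],
    [0,0,0.035],
    [0,0,0.034],
    [0,0,0.025],
    [0,0,0],
  ],
  turn=[
    [0,0,-0.012],
    [0,0,-0.012],
    [0,0,0],
    [0,0,0],
    [0,0,0],
    [0,0,0],
  ],
  gripper=[0.32,0.32,0.32,0.32,0.32,0.32],
)

```text
time: 3.65
ee_pos: [0.484, -0.0322, 0.1308]
eef_rot: [[-0.948, 0.318, -0.007], [0.318, 0.948, -0.0], [0.006, -0.002, -1.0]]
wrist_force: [0.2, -0.4, -0.1]
grip_width: 0.0285
grip_force: 0.0
```

Run:
```python
from h import *
import pickle
s=manip.observe(); print(s["time"],s["ee_pos"],s["eef_rot"],s["wrist_force"],s["grip_width"])
p,im=see("wrist","w2"); pickle.dump(p,open("w2.pkl","wb"))
```

```text
3.65 [ 0.484  -0.0322  0.1308] [[-0.9481  0.3179 -0.0065]
 [ 0.3179  0.9481 -0.0004]
 [ 0.0061 -0.0024 -1.    ]] [ 0.2091 -0.4427 -0.0519] 0.028503467655691075
```

View pics/w2.png

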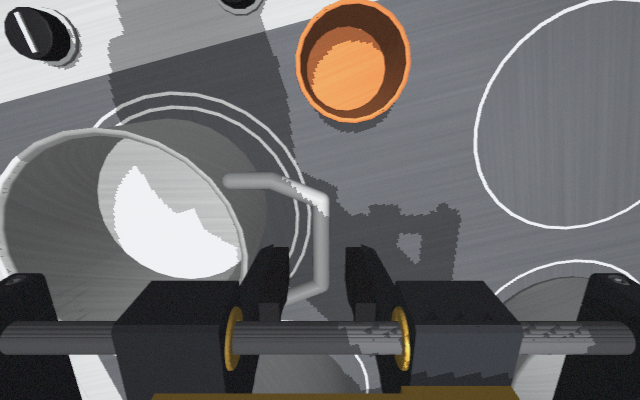

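Run:
```python
from h import *
import pickle
p=pickle.load(open("w2.pkl","rb"));q=pickle.load(open("w1.pkl","rb"))
print(tri([ray("w",(321,244),p),ray("w",(345.2,178.6),q)]),onz("w",(321,244),.087,p),onz("w",(345.2,178.6),.087,q))
print(cmd([.4865,-.031,.079],down(np.radians(162))))
```

```text
[ 0.4888 -0.0313  0.0883] [ 0.4894 -0.0315  0.087 ] [ 0.4892 -0.0313  0.087 ]
(array([-0.0009,  0.0012,  0.0537]), array([-0.0014, -0.0031, -0.009 ]))
```

Emit:
move_arm(
  dp=[
    [-0.002,0.001,0.018],
    [0,0.001,0.018],
    [0,0,0.016],
    [0,0,0],
    [0,0,0],
    [0,0,0],
    [0,0,0],
  ],
  turn=[
    [0,0,0],
    [0,0,0],
    [0,0,0],
    [0,0,0],
    [0,0,0],
    [0,0,0],
    [0,0,0],
  ],
  gripper=[0.32,0.32,0.32,0.32,0.0,0.0,0.0],
  squeeze=20,
)

```text
time: 4.4
ee_pos: [0.49, -0.0297, 0.0829]
eef_rot: [[-0.949, 0.316, 0.002], [0.316, 0.949, -0.001], [-0.002, -0.0, -1.0]]
wrist_force: [0.2, -1.3, 5.5]
grip_width: 0.0093
grip_force: 20.0
```

```bash
cat >> h.py <<'E'
def ringfit(im,p,c0,r,z=.012,span=.015):
    g=cv2.cvtColor(im,cv2.COLOR_BGR2GRAY).astype(np.float32); g=g-cv2.GaussianBlur(g,(0,0),4)
    t=np.linspace(0,2*np.pi,240); best=(-9,)
    for dx in np.arange(-span,span+1e-6,.001):
        for dy in np.arange(-span,span+1e-6,.001):
            X=np.stack([c0[0]+dx+r*np.cos(t),c0[1]+dy+r*np.sin(t),0*t+z],1)
            q=((X-p["xyz"])@p["rotation"])*[1,-1,-1]; q=q@p["K"].T; q=(q[:,:2]/q[:,2:]).astype(np.float32)
            v=cv2.remap(g,q[:,0].copy(),q[:,1].copy(),cv2.INTER_LINEAR,borderValue=0).ravel()
            sc=np.clip(v,-5,30).mean()
            if sc>best[0]: best=(sc,c0[0]+dx,c0[1]+dy)
    return np.round(best,4)
E
python3 - <<'E'
from h import *
import pickle
q=pickle.load(open("w1.pkl","rb")); w=cv2.imread("pics/w1.png")
for n,im,p in [("w1",w,q),("top",cv2.imread("pics/top0.png"),manip.camera_params("top")),("scene",cv2.imread("pics/scene0.png"),manip.camera_params("scene"))]:
    print(n,ringfit(im,p,(.491,.181),.086),ringfit(im,p,(.463,-.141),.1),ringfit(im,p,(.463,-.141),.09))
E
```

```text
w1 [20.412  0.494  0.181] [14.6622  0.466  -0.139 ] [13.5327  0.466  -0.14  ]
top [22.8152  0.493   0.18  ] [10.757  0.465 -0.138] [12.4447  0.467  -0.137 ]
scene [21.7179  0.492   0.182 ] [ 8.2295  0.464  -0.138 ] [ 8.6366  0.478  -0.139 ]
```

Emit:
move_arm(
  dp=[
    [0,0,-0.003],
    [0,0,0],
  ],
  turn=[
    [0,0,0],
    [0,0,0],
  ],
  gripper=[0,0],
)

```text
time: 4.6
ee_pos: [0.4893, -0.0294, 0.0852]
eef_rot: [[-0.949, 0.315, 0.001], [0.315, 0.949, -0.0], [-0.001, 0.0, -1.0]]
wrist_force: [-0.1, -0.6, -2.2]
grip_width: 0.0092
grip_force: 20.0
```

Emit:
move_arm(
  dp=[
    [-0.002,0.005,0.001],
    [-0.004,0.01,0],
    [-0.005,0.013,0],
    [-0.005,0.014,0],
    [-0.005,0.014,0],
    [-0.005,0.014,0],
    [-0.005,0.013,0],
    [-0.003,0.009,0],
  ],
  turn=[
    [0,0,0],
    [0,0,0],
    [0,0,0],
    [0,0,0],
    [0,0,0],
    [0,0,0],
    [0,0,0],
    [0,0,0],
  ],
  gripper=[0,0,0,0,0,0,0,0],
)

```text
time: 5.4
ee_pos: [0.5515, 0.049, 0.0838]
eef_rot: [[-0.949, 0.314, 0.001], [0.314, 0.949, 0.001], [-0.0, 0.001, -1.0]]
wrist_force: [-1.3, -0.7, -2.2]
grip_width: 0.0094
grip_force: 20.0
```

Emit:
move_arm(
  dp=[
    [0.003,0.01,0.001],
    [0.005,0.015,0],
    [0.005,0.015,0],
    [0.005,0.015,0],
    [0.005,0.015,0],
    [0.005,0.015,0],
    [0.005,0.015,0],
    [0.005,0.015,0],
  ],
  turn=[
    [0,0,0],
    [0,0,0],
    [0,0,0],
    [0,0,0],
    [0,0,0],
    [0,0,0],
    [0,0,0],
    [0,0,0],
  ],
  gripper=[0,0,0,0,0,0,0,0],
)

```text
time: 6.2
ee_pos: [0.5507, 0.1698, 0.0828]
eef_rot: [[-0.949, 0.315, 0.0], [0.315, 0.949, -0.0], [-0.0, -0.0, -1.0]]
wrist_force: [1.3, -2.0, 4.0]
grip_width: 0.0093
grip_force: 20.0
```

Run:
```python
from h import *
s=manip.observe(); R=s["eef_rot"]; c=s["ee_pos"]-.113*R[:,1]; print(s["ee_pos"],s["wrist_force"],s["joint_pos"],c)
see("wrist","w3")
print(R.T@(np.array([.493,.181,c[2]])-c))
```

```text
[0.5507 0.1698 0.0828] [ 1.3095 -2.0255  3.9917] [  0.6647  40.4995 -30.3064 104.1653  28.6575  43.1328  26.5861] [0.5151 0.0625 0.0829]
[ 0.0583  0.1055 -0.    ]
```

Emit:
move_arm(
  dp=[
    [0.008,0.014,-0.001],
    [0.008,0.015,0],
    [0.008,0.015,0],
    [0.008,0.015,0],
    [0.008,0.015,0],
    [0.008,0.014,0],
    [0.006,0.011,0],
    [0.003,0.006,0],
  ],
  turn=[
    [0,0,0],
    [0,0,0],
    [0,0,0],
    [0,0,0],
    [0,0,0],
    [0,0,0],
    [0,0,0],
    [0,0,0],
  ],
  gripper=[0,0,0,0,0,0,0,0],
)

```text
time: 7.05
ee_pos: [0.529, 0.288, 0.0838]
eef_rot: [[-0.949, 0.314, -0.0], [0.314, 0.949, 0.001], [0.0, 0.001, -1.0]]
wrist_force: [-1.0, -1.1, -2.2]
grip_width: 0.0092
grip_force: 20.0
```

Run:
```python
from h import *
s=manip.observe(); R=s["eef_rot"]; c=s["ee_pos"]-.113*R[:,1]; print(s["ee_pos"],s["wrist_force"],s["joint_pos"],c)
for c,cr in (("top",(120,300,200,440)),("scene",(100,340,220,440))):
    p,im=see(c); cv2.imwrite(f"pics/{c}1.png",im[:,:,::-1])
    for z in (.102,):
        for r in (.072,.0705): print(c,"lip fit",r,ringfit(im[:,:,::-1].copy(),p,(.493,.181),r,z=z,span=.02))
a=cv2.imread("pics/top1.png")[180:280,220:340]; b=cv2.imread("pics/scene1.png")[190:290,290:410]
cv2.imwrite("pics/c1.png",cv2.resize(np.hstack([a,b]),None,fx=3.3,fy=3.3,interpolation=cv2.INTER_CUBIC))
```

```text
[0.529  0.288  0.0838] [-0.9891 -1.0939 -2.1536] [-11.2416  42.3493 -30.24   100.1386  28.4462  45.3016  16.3081] [0.4936 0.1807 0.0837]
top lip fit 0.072 [6.622 0.49  0.187]
top lip fit 0.0705 [6.8447 0.492  0.186 ]
scene lip fit 0.072 [11.9457  0.496   0.185 ]
scene lip fit 0.0705 [12.0505  0.497   0.184 ]
```

View pics/c1.png

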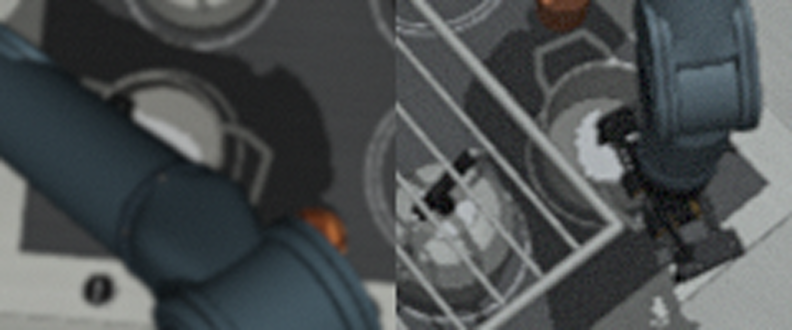

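Emit:
move_arm(
  dp=[
    [0,0,0],
    [0,0,0],
    [0,0,0],
    [0,0,-0.02],
    [0,0,-0.035],
    [0,0,-0.05],
    [0,0,-0.05],
    [0,0,-0.05],
  ],
  turn=[
    [0,0,0],
    [0,0,0],
    [0,0,0],
    [0,0,0],
    [0,0,0],
    [0,0,0],
    [0,0,0],
    [0,0,0],
  ],
  gripper=[0.32,0.32,0.32,0.32,0.32,0.4,0.5,0.5],
)

```text
time: 7.95
ee_pos: [0.5295, 0.2853, 0.2908]
eef_rot: [[-0.949, 0.316, -0.0], [0.316, 0.949, -0.0], [-0.0, -0.0, -1.0]]
wrist_force: [-0.1, 0.3, -0.5]
grip_width: 0.0441
grip_force: 0.0
```

Run:
```python
from h import *
s=manip.observe(); print(s["time"],s["ee_pos"],s["wrist_force"],s["joint_pos"])
p,im=see("wrist","w4"); im=im[:,:,::-1].copy()
print("ring",ringfit(im,p,(.493,.181),.086)); 
for r in (.072,.0705): print("lip",ringfit(im,p,(.493,.181),r,z=.102))
```

```text
7.95 [0.5295 0.2853 0.2908] [-0.0662  0.3306 -0.5189] [ -5.9414  28.2249 -37.2342  91.6623  18.2192  66.3107  24.3057]
ring [14.6265  0.494   0.18  ]
lip [11.7458  0.492   0.183 ]
lip [27.7382  0.494   0.18  ]
```

View pics/w4.png

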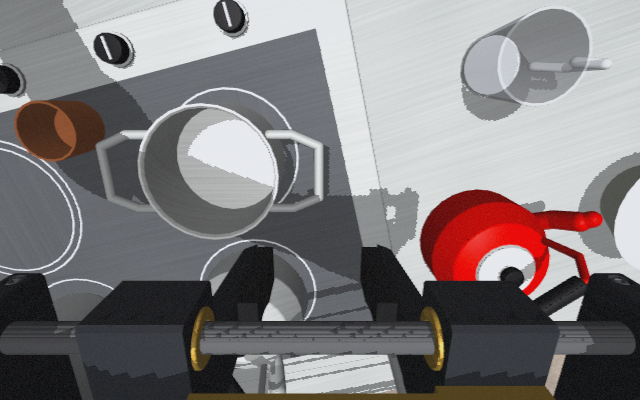

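```bash
cat >> h.py <<'E'
def tilt(yaw,th): # z forward at heading yaw-180, th from vertical
    return down(np.radians(yaw))@Ro.from_rotvec([0,-np.radians(th),0]).as_matrix()
E
python3 - <<'E'
from h import *
R=tilt(185,36); print(R); G=np.array([.663,.134,.172]); print(G-.16*R[:,2])
plan(G-.16*R[:,2],R,8)
E
```

```text
[[-0.8059 -0.0872  0.5855]
 [-0.0705  0.9962  0.0512]
 [-0.5878  0.     -0.809 ]]
[0.5693 0.1258 0.3014]
turn each [-0.015, -0.076, -0.05] n 8
[[-0.011, -0.018, -0.0], [-0.01, -0.018, 0.0], [-0.009, -0.019, 0.001], [-0.008, -0.019, 0.001], [-0.007, -0.02, 0.001], [-0.006, -0.02, 0.001], [-0.005, -0.02, 0.002], [-0.004, -0.02, 0.002]]
```

Emit:
move_arm(
  dp=[
    [-0.011,-0.018,0],
    [-0.01,-0.018,0],
    [-0.009,-0.019,0.001],
    [-0.008,-0.019,0.001],
    [-0.007,-0.02,0.001],
    [-0.006,-0.02,0.001],
    [-0.005,-0.02,0.002],
    [-0.004,-0.02,0.002],
  ],
  turn=[
    [-0.015,-0.076,-0.05],
    [-0.015,-0.076,-0.05],
    [-0.015,-0.076,-0.05],
    [-0.015,-0.076,-0.05],
    [-0.015,-0.076,-0.05],
    [-0.015,-0.076,-0.05],
    [-0.015,-0.076,-0.05],
    [-0.015,-0.076,-0.05],
  ],
  gripper=[0.5,0.5,0.5,0.5,0.5,0.5,0.5,0.5],
)

```text
time: 8.8
ee_pos: [0.5682, 0.123, 0.2915]
eef_rot: [[-0.811, -0.092, 0.578], [-0.079, 0.996, 0.048], [-0.58, -0.007, -0.815]]
wrist_force: [1.1, -0.6, 0.3]
grip_width: 0.0438
grip_force: 0.0
```

Run:
```python
from h import *
import pickle
s=manip.observe(); print(s["time"],s["ee_pos"],s["eef_rot"],s["wrist_force"],s["joint_pos"])
p,im=see("wrist","w5"); pickle.dump(p,open("w5.pkl","wb"))
for l in ["kettle_grip","kettle"]: print(l,[(np.round(d["extent"]).tolist(),round(d["score"],2)) for d in manip.find_in(l,"wrist")[:3]])
```

```text
8.8 [0.5682 0.123  0.2915] [[-0.811  -0.0921  0.5778]
 [-0.0792  0.9957  0.0476]
 [-0.5797 -0.0072 -0.8148]] [ 1.0747 -0.5916  0.3181] [  5.8299   9.6487 -30.2851 123.1263  48.1091  20.5012  31.2602]
kettle_grip [([487.0, 87.0, 640.0, 241.0], 0.79), ([258.0, 57.0, 379.0, 239.0], 0.78)]
kettle [([257.0, 58.0, 384.0, 238.0], 0.79), ([491.0, 86.0, 640.0, 239.0], 0.74)]
```

View pics/w5.png

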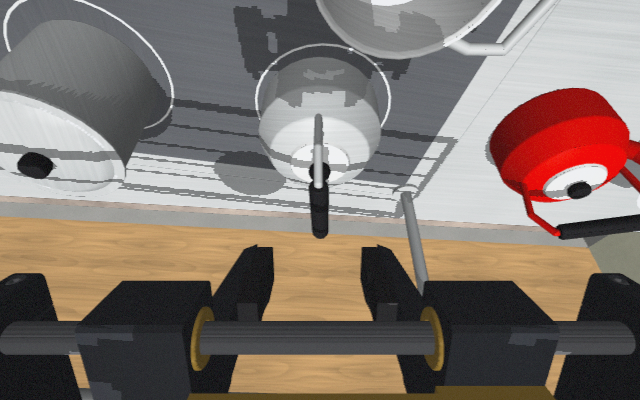

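Run:
```python
from h import *
import pickle
p=pickle.load(open("w5.pkl","rb"))
T=lambda u,v:(140+u/2.2,80+v/2.2); S=lambda u,v:(160+u/1.9,60+v/1.9)
for n,u in [("near",(319,187)),("far",(321,234)),("legfoot",(318,116))]: print(n,onz("w",u,.172,p))
print("tri near",tri([ray("w",(319,187),p),ray("scene",S(291,340)),ray("top",T(309,190))]))
print("tri near ws",tri([ray("w",(319,187),p),ray("scene",S(291,340))]))
print("tri far",tri([ray("w",(321,234),p),ray("scene",S(262,368)),ray("top",T(302,155))]))
# base: circle base hidden; body outline ring
im=cv2.imread("pics/w5.png")
print("rear ring",ringfit(im,p,(.69,.137),.086,span=.012),ringfit(cv2.imread("pics/top0.png"),manip.camera_params("top"),(.69,.137),.086))
R=tilt(184,36)
for g in [.665]:
    G=np.array([g,.134,.172]); print(cmd(G+.008*R[:,2],R))
```

```text
near [0.6513 0.1315 0.172 ]
far [0.734  0.1417 0.172 ]
legfoot [0.572  0.1231 0.172 ]
tri near [0.6608 0.1323 0.1688]
tri near ws [0.6516 0.1351 0.1702]
tri far [0.7241 0.1402 0.1762]
rear ring [18.7594  0.692   0.139 ] [13.7513  0.69    0.138 ]
(array([-0.0121,  0.0045,  0.1614]), array([ 0.0036, -0.0145,  0.0188]))
```

Run:
```python
from h import *
R=tilt(187,36); G=np.array([.666,.1333,.172]); print(cmd(G+.008*R[:,2],R)); print(cmd(G-.05*R[:,2],R))
```

```text
(array([-0.0128,  0.004 ,  0.1619]), array([-0.0268, -0.0147, -0.0238]))
(array([-0.012 ,  0.0024,  0.1039]), array([-0.0268, -0.0147, -0.0238]))
```

Emit:
move_arm(
  dp=[
    [-0.004,0.001,0.015],
    [-0.004,0.001,0.02],
    [-0.004,0,0.02],
    [0,0,0.02],
    [0,0,0.018],
    [0,0,0.01],
    [0,0,0],
  ],
  turn=[
    [-0.009,-0.005,-0.008],
    [-0.009,-0.005,-0.008],
    [-0.009,-0.005,-0.008],
    [0,0,0],
    [0,0,0],
    [0,0,0],
    [0,0,0],
  ],
  gripper=[0.5,0.5,0.5,0.5,0.5,0.5,0.5],
)

```text
time: 9.65
ee_pos: [0.6385, 0.1352, 0.2137]
eef_rot: [[-0.802, -0.126, 0.584], [-0.1, 0.992, 0.075], [-0.588, 0.002, -0.809]]
wrist_force: [-0.1, 0.9, -0.0]
grip_width: 0.0438
grip_force: 0.0
```

Run:
```python
from h import *
import pickle
s=manip.observe(); print(s["time"],s["ee_pos"],s["eef_rot"],s["wrist_force"],s["joint_pos"])
p,im=see("wrist","w6"); pickle.dump(p,open("w6.pkl","wb"))
R=tilt(187,36); G=np.array([.666,.1333,.172]); print(cmd(G+.008*R[:,2],R))
```

```text
9.65 [0.6385 0.1352 0.2137] [[-0.8023 -0.1256  0.5836]
 [-0.1004  0.9921  0.0754]
 [-0.5884  0.0019 -0.8085]] [-0.0511  0.9436 -0.0293] [ -3.9295  22.7106 -18.421  118.8073  75.9788  14.1044   7.3079]
(array([ 0.003 , -0.0053,  0.0584]), array([0.0038, 0.0016, 0.002 ]))
```

View pics/w6.png

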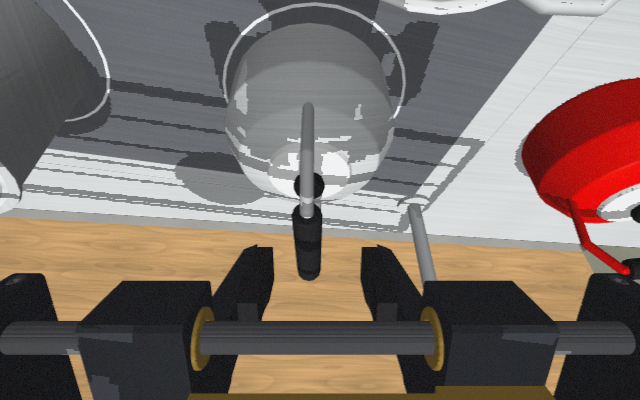

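Run:
```python
from h import *
R=tilt(187,32.5); G=np.array([.664,.133,.172]); print(cmd(G+.008*R[:,2],R)); plan(G+.008*R[:,2],R,4,dec=4)
```

```text
(array([ 0.0051, -0.0054,  0.0572]), array([0.0037, 0.0627, 0.0021]))
turn each [0.001, 0.016, 0.001] n 4
[[0.0013, -0.0013, 0.0143], [0.0011, -0.0013, 0.0143], [0.0008, -0.0013, 0.0143], [0.0006, -0.0013, 0.0143]]
```

Emit:
move_arm(
  dp=[
    [0.001,-0.003,0.01],
    [0.001,-0.002,0.012],
    [0.001,0,0.013],
    [0.001,0,0],
    [0,0,0],
  ],
  turn=[
    [0.001,0.016,0],
    [0.001,0.016,0],
    [0.001,0.016,0],
    [0.001,0.016,0],
    [0,0,0],
  ],
  gripper=[0.5,0.5,0.5,0.5,0.5],
)

```text
time: 10.2
ee_pos: [0.6557, 0.1314, 0.1846]
eef_rot: [[-0.837, -0.122, 0.533], [-0.104, 0.992, 0.065], [-0.537, -0.001, -0.843]]
wrist_force: [-0.6, 0.8, -0.4]
grip_width: 0.0442
grip_force: 0.0
```

Run:
```python
from h import *
s=manip.observe(); print(s["time"],s["ee_pos"],s["eef_rot"],s["wrist_force"],s["joint_pos"])
R=tilt(187,32.5); G=np.array([.664,.133,.172]); print(cmd(G+.008*R[:,2],R))
```

```text
10.2 [0.6557 0.1314 0.1846] [[-0.8371 -0.1223  0.5332]
 [-0.1036  0.9925  0.0649]
 [-0.5371 -0.0009 -0.8435]] [-0.6376  0.8    -0.3795] [ -0.6164  27.6105 -21.5617 114.7649  67.5761  16.4954  17.7274]
(array([-0.0003,  0.0006,  0.0231]), array([-0.0005, -0.0002,  0.0008]))
```

Emit:
move_arm(
  dp=[
    [0,0.001,0.01],
    [0,0,0.009],
    [0,0,0.004],
    [0,0,0],
    [0,0,0],
  ],
  turn=[
    [0,0,0],
    [0,0,0],
    [0,0,0],
    [0,0,0],
    [0,0,0],
  ],
  gripper=[0.5,0.5,0.5,0.4,0.35],
  squeeze=12,
)

```text
time: 10.7
ee_pos: [0.6673, 0.1335, 0.1648]
eef_rot: [[-0.837, -0.123, 0.533], [-0.105, 0.992, 0.064], [-0.537, -0.002, -0.844]]
wrist_force: [0.2, 0.0, 0.5]
grip_width: 0.0314
grip_force: 0.0
```

Run:
```python
from h import *
s=manip.observe(); print(s["time"],s["ee_pos"],s["eef_rot"],s["wrist_force"],s["joint_pos"])
p,im=see("wrist"); cv2.imwrite("pics/w7.png",im[60:340,120:520,::-1])
R=tilt(187,32.5); G=np.array([.664,.133,.172]); print(cmd(G+.008*R[:,2],R))
```

```text
10.7 [0.6673 0.1335 0.1648] [[-0.837  -0.1231  0.5331]
 [-0.1049  0.9924  0.0644]
 [-0.537  -0.0021 -0.8436]] [0.1639 0.0137 0.491 ] [ -2.7597  30.1457 -18.9366 113.7371  72.5771  15.2681  12.8312]
(array([-0.001 , -0.    ,  0.0002]), array([-0.0011, -0.0002,  0.002 ]))
```

View pics/w7.png

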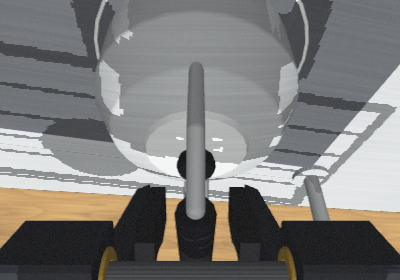

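Emit:
move_arm(
  dp=[
    [0,0,0],
    [0,0,0],
    [0,0,0],
  ],
  turn=[
    [0,0,0],
    [0,0,0],
    [0,0,0],
  ],
  gripper=[0,0,0],
  squeeze=15,
)

```text
time: 11.05
ee_pos: [0.6673, 0.1332, 0.1646]
eef_rot: [[-0.837, -0.123, 0.533], [-0.105, 0.992, 0.064], [-0.537, -0.002, -0.844]]
wrist_force: [-1.5, -0.2, 1.9]
grip_width: 0.0171
grip_force: 15.0
```

Run:
```python
from h import *
s=manip.observe(); R=s["eef_rot"]; print(s["wrist_force"],s["grip_width"],s["ee_pos"])
c=np.array([.6927,.1366]); w=np.array([.575,.02]); d=np.r_[w-c,0]; print(R.T@d, np.round(R.T@d/10,4))
```

```text
[-1.5467 -0.2087  1.8811] 0.017142604751484894 [0.6673 0.1332 0.1646]
[ 0.1108 -0.1013 -0.0702] [ 0.0111 -0.0101 -0.007 ]
```

Emit:
move_arm(
  dp=[
    [0.0055,-0.005,-0.0035],
    [0.0055,-0.005,-0.0035],
    [0.011,-0.01,-0.007],
    [0.011,-0.01,-0.007],
    [0.011,-0.01,-0.007],
    [0.011,-0.01,-0.007],
    [0.011,-0.01,-0.007],
    [0.011,-0.01,-0.007],
  ],
  turn=[
    [0,0,0],
    [0,0,0],
    [0,0,0],
    [0,0,0],
    [0,0,0],
    [0,0,0],
    [0,0,0],
    [0,0,0],
  ],
  gripper=[0,0,0,0,0,0,0,0],
)

```text
time: 11.85
ee_pos: [0.5844, 0.052, 0.1646]
eef_rot: [[-0.837, -0.123, 0.533], [-0.105, 0.992, 0.064], [-0.537, -0.002, -0.844]]
wrist_force: [0.6, 1.2, -0.5]
grip_width: 0.0166
grip_force: 15.0
```

Emit:
move_arm(
  dp=[
    [0.011,-0.01,-0.007],
    [0.011,-0.01,-0.007],
    [0.0055,-0.005,-0.0035],
    [0.0055,-0.005,-0.0035],
    [0,0,0],
  ],
  turn=[
    [0,0,0],
    [0,0,0],
    [0,0,0],
    [0,0,0],
    [0,0,0],
  ],
  gripper=[0,0,0,0,0],
)

```text
time: 12.35
ee_pos: [0.5491, 0.0165, 0.1646]
eef_rot: [[-0.838, -0.121, 0.532], [-0.104, 0.993, 0.062], [-0.536, -0.003, -0.844]]
wrist_force: [-1.6, -0.9, 2.1]
grip_width: 0.0172
grip_force: 15.0
```

Run:
```python
from h import *
s=manip.observe(); R=s["eef_rot"]; print(s["wrist_force"],s["grip_width"],s["ee_pos"],s["joint_pos"])
G=s["ee_pos"]-.008*R[:,2]; print("G",G)
yaw=np.degrees(np.arctan2(R[1,1],R[0,1]))-90; print(yaw)
R1=tilt(180+yaw,3); plan(G+.008*R1[:,2],R1,5,dec=4)
c=np.r_[np.array([.6927,.1366])-[.6673,.1332]+s["ee_pos"][:2],0]; print("kettle",c)
p=manip.camera_params("top"); im=manip.camera("top")[:,:,::-1].copy()
print([(np.round(d["extent"]).tolist(),round(d["score"],2)) for d in manip.find_in("kettle","top")[:3]], pix("top",[c[0],c[1],.06]))
im=manip.camera("scene")
print([(np.round(d["extent"]).tolist(),round(d["score"],2)) for d in manip.find_in("kettle","scene")[:3]], pix("scene",[c[0],c[1],.06]))
```

```text
[-1.6336 -0.8946  2.1175] 0.017203322590297734 [0.5491 0.0165 0.1646] [ 22.6572  22.5484 -33.2017 130.935  105.7535  11.6182 -10.6776]
G [0.5448 0.016  0.1713]
6.96057737164918
turn each [-0.001, 0.103, 0.0] n 5
[[0.0008, 0.0, -0.0002], [0.0008, 0.0, -0.0001], [0.0008, 0.0, -0.0], [0.0008, 0.0, 0.0], [0.0008, 0.0, 0.0001]]
kettle [0.5745 0.0199 0.    ]
[([289.0, 167.0, 337.0, 221.0], 0.94), ([228.0, 205.0, 302.0, 246.0], 0.7), ([155.0, 143.0, 212.0, 189.0], 0.58)] [313.6879 200.5505]
[([344.0, 310.0, 406.0, 357.0], 0.8), ([287.0, 194.0, 328.0, 238.0], 0.68)] [306.0724 215.5312]
```

Emit:
move_arm(
  dp=[
    [0,0,0],
    [0,0,0],
    [0.001,0,0],
    [0.001,0,0],
    [0.001,0,0],
    [0.001,0,0],
    [0,0,0],
    [0,0,0],
  ],
  turn=[
    [0,0,0],
    [0,0,0],
    [0,0.103,0],
    [0,0.103,0],
    [0,0.103,0],
    [0,0.103,0],
    [0,0.103,0],
    [0,0,0],
  ],
  gripper=[0.35,0.35,0.35,0.35,0.35,0.35,0.35,0.35],
)

```text
time: 13.35
ee_pos: [0.5583, 0.0039, 0.1648]
eef_rot: [[-0.948, -0.095, 0.304], [-0.104, 0.995, -0.011], [-0.302, -0.042, -0.953]]
wrist_force: [0.6, 0.4, 0.0]
grip_width: 0.0309
grip_force: 0.2
```

Run:
```python
from h import *
s=manip.observe(); R=s["eef_rot"]; print(s["wrist_force"],s["grip_width"],s["ee_pos"],s["joint_pos"]);print(R)
G=s["ee_pos"]-.008*R[:,2]; print("G",G)
```

```text
[0.6464 0.351  0.0377] 0.03085262851685285 [0.5583 0.0039 0.1648] [ 28.0575  27.4519 -42.2016 118.5651  45.9782  29.9671  49.4639]
[[-0.9478 -0.0953  0.3043]
 [-0.1035  0.9946 -0.0109]
 [-0.3016 -0.0418 -0.9525]]
G [0.5559 0.004  0.1725]
```

Run:
```python
from h import *
R1=tilt(187,2); plan(np.array([.548,.010,.172])+.008*R1[:,2],R1,6,dec=4)
```

```text
turn each [-0.008, 0.045, -0.003] n 6
[[0.0015, 0.0012, -0.0004], [0.0015, 0.0012, -0.0003], [0.0015, 0.0012, -0.0002], [0.0015, 0.0012, -0.0002], [0.0016, 0.0012, -0.0001], [0.0015, 0.0012, 0.0]]
```

Emit:
move_arm(
  dp=[
    [0,0.003,0],
    [0.001,0.003,0],
    [0.002,0.001,0],
    [0.002,0,0],
    [0.002,0,0],
    [0.002,0,0],
    [0,0,0],
  ],
  turn=[
    [-0.008,0.045,-0.003],
    [-0.008,0.045,-0.003],
    [-0.008,0.045,-0.003],
    [-0.008,0.045,-0.003],
    [-0.008,0.045,-0.003],
    [-0.008,0.045,-0.003],
    [0,0,0],
  ],
  gripper=[0.4,0.4,0.4,0.4,0.4,0.4,0.4],
)

```text
time: 14.05
ee_pos: [0.5471, 0.0081, 0.1613]
eef_rot: [[-0.992, -0.12, 0.037], [-0.12, 0.993, 0.001], [-0.036, -0.003, -0.999]]
wrist_force: [0.3, -1.2, -0.4]
grip_width: 0.0355
grip_force: 0.0
```

Run:
```python
from h import *
s=manip.observe(); R=s["eef_rot"]; print(s["time"],s["wrist_force"],s["grip_width"],s["ee_pos"],s["joint_pos"]);print(R)
for c in ("top","scene","wrist"):
    p,im=see(c,"k_"+c); print(c,[(np.round(d["extent"]).tolist(),round(d["score"],2)) for d in manip.find_in("kettle",c)[:3]], pix(c,[.5745,.0155,.06]),pix(c,[.5475,.009,.172],p),pix(c,[.615,.0155,.172],p))
# dark grip pixels in wrist view, above finger rows
im=cv2.imread("pics/k_wrist.png"); g=im.max(2); 
for r in range(150,250,10):
    x=np.where(g[r,270:365]<60)[0]+270; print(r,x.min() if len(x) else None,x.max() if len(x) else None, len(x))
```

```text
14.05 [ 0.3215 -1.1685 -0.4398] 0.03546675329044149 [0.5471 0.0081 0.1613] [ 30.2121  35.0039 -47.6564 107.6352  33.9848  50.161   62.7809]
[[-0.9921 -0.1201  0.0365]
 [-0.1201  0.9928  0.0014]
 [-0.0364 -0.003  -0.9993]]
top [([152.0, 142.0, 214.0, 190.0], 0.91), ([293.0, 165.0, 313.0, 222.0], 0.53), ([232.0, 200.0, 303.0, 245.0], 0.3)] [314.9596 200.5414] [316.8008 204.9279] [314.736  184.0201]
scene [([284.0, 192.0, 327.0, 240.0], 0.58)] [305.2543 214.7553] [309.0674 194.5814] [295.9569 207.7815]
wrist [([228.0, 137.0, 413.0, 396.0], 0.87)] [321.2365 233.9675] [317.321  291.5376] [313.976 401.581]
150 None None 0
160 None None 0
170 None None 0
180 None None 0
190 None None 0
200 None None 0
210 None None 0
220 None None 0
230 None None 0
240 None None 0
```

Emit:
move_arm(
  dp=[
    [0,0,-0.002],
    [0,0,0],
    [0,0,0],
    [0,0,0],
  ],
  turn=[
    [0,0,0],
    [0,0,0],
    [0,0,0],
    [0,0,0],
  ],
  gripper=[0.4,0,0,0],
)

```text
time: 14.75
ee_pos: [0.5463, 0.0087, 0.1643]
eef_rot: [[-0.992, -0.122, 0.034], [-0.122, 0.993, 0.003], [-0.034, -0.001, -0.999]]
wrist_force: [-0.8, -0.7, 1.2]
grip_width: 0.0172
grip_force: 14.6
```

Run:
```python
from h import *
s=manip.observe(); print(s["time"],s["wrist_force"],s["ft_torque"],s["grip_width"],s["ee_pos"])
p,im=see("wrist","k2"); print([(np.round(d["extent"]).tolist(),round(d["score"],2)) for d in manip.find_in("kettle","wrist")[:3]])
p,im=see("scene","k2s"); print([(np.round(d["extent"]).tolist(),round(d["score"],2)) for d in manip.find_in("kettle","scene")[:3]])
# kettle silhouette: fit shoulder circle in wrist view
im=cv2.imread("pics/k2.png"); p=manip.camera_params("wrist")
for r,z in ((.072,.012),(.072,.03),(.072,.06),(.072,.09),(.072,.108),(.06,.108)): print(r,z,ringfit(im,p,(.575,.013),r,z=z,span=.02))
```

```text
14.75 [-0.8056 -0.7161  1.1641] [-0.0616 -0.0338  0.1078] 0.017171783858224078 [0.5463 0.0087 0.1643]
[([227.0, 137.0, 412.0, 394.0], 0.71)]
[([284.0, 197.0, 326.0, 237.0], 0.95), ([345.0, 310.0, 405.0, 356.0], 0.68)]
0.072 0.012 [5.518 0.591 0.024]
0.072 0.03 [6.1562 0.586  0.018 ]
0.072 0.06 [8.5764 0.58   0.014 ]
0.072 0.09 [3.755 0.574 0.018]
0.072 0.108 [ 3.8725  0.583  -0.007 ]
0.06 0.108 [5.2856 0.559  0.01  ]
```

Run:
```python
from h import *
s=manip.observe(); R0=s["eef_rot"]; rz=lambda a:Ro.from_euler("z",a,degrees=True).as_matrix()
p0=s["ee_pos"]; p1=np.array([.4725,-.047,p0[2]]); p2=np.array([.439,-.148,p0[2]])
plan(p1,rz(7)@R0,8,dec=4); plan(p2,rz(13)@R0,8,p0=p1,R0=rz(7)@R0,dec=4)
```

```text
turn each [-0.001, -0.0, -0.015] n 8
[[0.01, -0.0058, -0.0003], [0.0101, -0.0056, -0.0003], [0.0102, -0.0055, -0.0003], [0.0103, -0.0053, -0.0003], [0.0103, -0.0052, -0.0003], [0.0104, -0.005, -0.0004], [0.0105, -0.0048, -0.0004], [0.0106, -0.0047, -0.0004]]
turn each [-0.0, -0.0, -0.013] n 8
[[0.0071, -0.0112, -0.0002], [0.0073, -0.0111, -0.0002], [0.0074, -0.011, -0.0002], [0.0076, -0.0109, -0.0002], [0.0077, -0.0108, -0.0003], [0.0078, -0.0107, -0.0003], [0.008, -0.0106, -0.0003], [0.0081, -0.0105, -0.0003]]
```

Emit:
move_arm(
  dp=[
    [0.008,-0.005,-0.0003],
    [0.01,-0.0055,-0.0003],
    [0.01,-0.0055,-0.0003],
    [0.0105,-0.0055,-0.0003],
    [0.0105,-0.0055,-0.0003],
    [0.011,-0.005,-0.0004],
    [0.011,-0.005,-0.0004],
    [0.0115,-0.005,-0.0004],
  ],
  turn=[
    [0,0,-0.015],
    [0,0,-0.015],
    [0,0,-0.015],
    [0,0,-0.015],
    [0,0,-0.015],
    [0,0,-0.015],
    [0,0,-0.015],
    [0,0,-0.015],
  ],
  gripper=[0,0,0,0,0,0,0,0],
)

```text
time: 15.75
ee_pos: [0.4716, -0.0477, 0.1643]
eef_rot: [[-0.97, -0.241, 0.034], [-0.241, 0.971, 0.003], [-0.034, -0.005, -0.999]]
wrist_force: [1.3, 1.7, 2.7]
grip_width: 0.0173
grip_force: 14.5
```

Run:
```python
from h import *
s=manip.observe(); R0=s["eef_rot"]; rz=lambda a:Ro.from_euler("z",a,degrees=True).as_matrix()
print(s["wrist_force"],s["ee_pos"],s["joint_pos"],s["grip_width"],R0[:,1])
plan([.439,-.148,.1645],rz(6)@R0,8,dec=4)
for c in ("scene","wrist"):
    p,im=see(c); print(c,[(np.round(d["extent"]).tolist(),round(d["score"],2)) for d in manip.find_in("kettle",c)[:2]])
```

```text
[1.3438 1.6607 2.6986] [ 0.4716 -0.0477  0.1643] [ 42.5403  29.4576 -52.1437 117.4897  32.5531  46.1438  75.2118] 0.017291868625382494 [-0.241   0.9705 -0.0049]
turn each [-0.0, -0.0, -0.013] n 8
[[0.007, -0.0112, -0.0002], [0.0071, -0.0111, -0.0002], [0.0073, -0.011, -0.0002], [0.0074, -0.0109, -0.0002], [0.0075, -0.0108, -0.0002], [0.0077, -0.0107, -0.0002], [0.0078, -0.0106, -0.0002], [0.008, -0.0105, -0.0002]]
scene [([292.0, 172.0, 331.0, 217.0], 0.75), ([346.0, 307.0, 405.0, 358.0], 0.63)]
wrist [([229.0, 138.0, 415.0, 394.0], 0.71)]
```

Emit:
move_arm(
  dp=[
    [0.007,-0.011,-0.0002],
    [0.007,-0.0115,-0.0002],
    [0.0075,-0.0115,-0.0002],
    [0.0075,-0.0115,-0.0002],
    [0.008,-0.0115,-0.0002],
    [0.008,-0.011,-0.0002],
    [0.008,-0.01,-0.0002],
    [0.007,-0.009,-0.0002],
  ],
  turn=[
    [0,0,-0.013],
    [0,0,-0.013],
    [0,0,-0.013],
    [0,0,-0.013],
    [0,0,-0.013],
    [0,0,-0.013],
    [0,0,-0.013],
    [0,0,-0.013],
  ],
  gripper=[0,0,0,0,0,0,0,0],
)

```text
time: 16.75
ee_pos: [0.4381, -0.148, 0.1641]
eef_rot: [[-0.94, -0.34, 0.033], [-0.34, 0.94, 0.004], [-0.032, -0.008, -0.999]]
wrist_force: [0.8, 1.9, 2.2]
grip_width: 0.0169
grip_force: 14.7
```

Run:
```python
from h import *
s=manip.observe(); R=s["eef_rot"]
print(s["time"],s["wrist_force"],s["ee_pos"],R[:,1]); c=s["ee_pos"]+.0285*np.r_[R[1,1],-R[0,1],0]; print("kettle est",c)
for cam in ("wrist","scene","top"):
    p,im=see(cam,"e_"+cam); im=im[:,:,::-1].copy()
    print(cam,"rings",ringfit(im,p,(.4655,-.139),.1,span=.01),ringfit(im,p,(.4655,-.139),.09,span=.01))
    for z in (.012,.03,.06,.09): print(z,ringfit(im,p,(.4655,-.139),.072,z=z,span=.02))
    print([(np.round(d["extent"]).tolist(),round(d["score"],2)) for d in manip.find_in("kettle",cam)[:2]])
```

```text
16.75 [0.7795 1.9257 2.1659] [ 0.4381 -0.148   0.1641] [-0.3401  0.9403 -0.0076]
kettle est [ 0.4649 -0.1383  0.1641]
wrist rings [14.8055  0.4675 -0.137 ] [16.0112  0.4675 -0.137 ]
0.012 [ 7.8447  0.4495 -0.159 ]
0.03 [ 7.2853  0.4475 -0.14  ]
0.06 [13.9892  0.4455 -0.145 ]
0.09 [ 5.2838  0.4455 -0.149 ]
[([226.0, 135.0, 411.0, 393.0], 0.7), ([526.0, 279.0, 640.0, 393.0], 0.31)]
scene rings [11.5732  0.4655 -0.137 ] [11.8354  0.4705 -0.129 ]
0.012 [11.112   0.4455 -0.119 ]
0.03 [11.2505  0.4475 -0.119 ]
0.06 [ 8.316   0.4565 -0.119 ]
0.09 [ 6.6503  0.4655 -0.13  ]
[([279.0, 147.0, 319.0, 192.0], 0.82), ([346.0, 309.0, 405.0, 354.0], 0.79)]
top rings [ 9.5435  0.4655 -0.14  ] [ 9.3844  0.4675 -0.13  ]
0.012 [ 7.207   0.4455 -0.12  ]
0.03 [ 6.9761  0.4455 -0.119 ]
0.06 [ 6.6555  0.4455 -0.119 ]
0.09 [ 6.5663  0.4455 -0.119 ]
[([335.0, 200.0, 377.0, 251.0], 0.75), ([156.0, 145.0, 213.0, 188.0], 0.72)]
```

Emit:
move_arm(
  dp=[
    [0,0,0],
    [0,0,0],
    [0,0,0],
    [0,0,-0.02],
    [0,0,-0.04],
    [0,0,-0.05],
    [0,0,-0.05],
    [0,0,-0.02],
  ],
  turn=[
    [0,0,0],
    [0,0,0],
    [0,0,0],
    [0,0,0],
    [0,0,0],
    [0,0,0],
    [0,0,0],
    [0,0,0],
  ],
  gripper=[0.5,0.5,0.5,0.5,0.5,0.6,0.8,1],
)

```text
time: 17.85
ee_pos: [0.4349, -0.1477, 0.3481]
eef_rot: [[-0.94, -0.34, 0.039], [-0.34, 0.94, 0.001], [-0.037, -0.012, -0.999]]
wrist_force: [0.6, -0.5, 0.0]
grip_width: 0.066
grip_force: 0.0
```

Run:
```python
from h import *
s=manip.observe(); print(s["time"],s["wrist_force"],s["ee_pos"])
p,im=see("wrist","f_w"); im=im[:,:,::-1].copy()
print("rings",ringfit(im,p,(.4655,-.139),.1,span=.01),ringfit(im,p,(.4655,-.139),.09,span=.01))
for n in ("kettle","kettle_grip","pot"): print(n,[(np.round(d["extent"]).tolist(),round(d["score"],2)) for d in manip.find_in(n,"wrist")[:2]])
print("predicted grip ends",[pix("w",[.4655+k*.042*.94,-.1385+k*.042*.34,.172],p) for k in (-1,1)],"tip",pix("w",[.4655+.112*.94,-.1385+.112*.34,.1],p))
# dark pixels (grip)
g=im.max(2); m=(g<55).astype(np.uint8); m[250:]=0
n,l,st,ce=cv2.connectedComponentsWithStats(m)
for i in range(1,n):
    if st[i,4]>80: print(st[i],ce[i])
# mismatch of base: gray profile from ring centre
for z,r in ((.012,.072),(.04,.072),(.09,.072)): print(ringfit(im,p,(.4655,-.139),r,z=z,span=.015))
```

```text
17.85 [ 0.6248 -0.4858  0.0101] [ 0.4349 -0.1477  0.3481]
rings [17.4859  0.4665 -0.137 ] [17.1793  0.4665 -0.137 ]
kettle [([265.0, 116.0, 374.0, 270.0], 0.75)]
kettle_grip [([447.0, 207.0, 587.0, 298.0], 0.6), ([264.0, 115.0, 370.0, 271.0], 0.57)]
pot [([450.0, 206.0, 592.0, 299.0], 0.58)]
predicted grip ends [array([317.054, 162.86 ]), array([317.1338, 240.3969])] tip [317.7231 261.8552]
[416  82  26  24 334] [428.0449  94.1647]
[501 126  28  24 417] [513.6307 137.4293]
[ 309  165   19   80 1336] [317.8196 204.1984]
[579 168  30  22 426] [592.9131 178.0423]
[222 245  29   5  88] [236.4205 247.8295]
[384 245  29   5  88] [397.3409 247.8409]
[ 8.4752  0.4535 -0.15  ]
[ 8.7605  0.4525 -0.129 ]
[ 8.0302  0.4505 -0.133 ]
```

Run:
```python
from h import *
p,im=see("scene","f_s"); im=im[:,:,::-1].copy()
print("simmer/pot",ringfit(im,p,(.494,.18),.0705,z=.102))
for n in ("pot","kettle","bain_marie","butter_pot","oil_bottle","measuring_jug"): print(n,[(np.round(d["extent"]).tolist(),round(d["score"],2)) for d in manip.find_in(n,"scene")[:2]])
print(manip.job_done())
```

```text
simmer/pot [22.9854  0.494   0.18  ]
pot [([333.0, 202.0, 379.0, 262.0], 0.93)]
kettle [([281.0, 145.0, 321.0, 191.0], 0.86), ([344.0, 309.0, 406.0, 356.0], 0.61)]
bain_marie [([236.0, 178.0, 277.0, 226.0], 0.72)]
butter_pot [([330.0, 178.0, 350.0, 198.0], 0.54), ([177.0, 122.0, 424.0, 340.0], 0.22)]
oil_bottle [([239.0, 84.0, 251.0, 126.0], 0.7)]
measuring_jug []
the job is handed in; nothing more can be done
None
```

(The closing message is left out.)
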